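# Balance a carton of screws on the bench scale

## Task

Weigh the carton of screws on the bench balance: put both ring weights down over the pin on the empty side, the thick one first and the thin one on top of it, and then slide the poise along the beam until the beam floats level on its own. Go gently, the pivot is delicate: never push, pinch or press on the balance with more than about 15 N, and leave the carton and the other things on the bench alone.

Things in the scene. Friction and masses are not known exactly. Their poses are not given: they have to be found in the camera images.
- balance: the fixed grey stand of the balance on the bench, base plate 90 x 170 x 14 mm; origin at the centre of its underside. Its y axis (level) runs along the level beam from the load tray to the weight pin, its x axis points away from the robot at yaw 0. The pivot lies 85 mm above the origin. A pointer hangs from the beam in front of a small plate with three marks; over the middle one the beam is level.
- beam (a joint): beam tilt (rad): 0 level, positive with the load tray down; about the stand's x axis, stops at -0.1 and +0.1, settles in about 1.5 s. Starts at +0.1. The carton's weight is unknown; both weights alone are always too light and leave it at or close to +0.1. It comes level with the poise 2 to 8 cm nearer the pin; off the stops 1 mm of poise changes the resting tilt by about 0.006 rad.
- beam_body: the aluminium beam with all that is fixed to it, 310 mm long, 16 mm wide, tilting with the joint beam; origin on the pivot, y along the beam toward the weight pin, z up across it. Its top face lies 7 mm above the origin. Load tray (118 x 88 mm with a 5 mm lip) at y = -150 mm, weight platform (disc of 40 mm diameter) at y = +150 mm.
- pin_foot (a point): foot of the weight pin, at the top of its platform, in the middle. The pin is 11 mm in diameter and 50 mm tall along the beam's z axis, so it leans with the beam; its tip is tapered over the last 9 mm.
- pin_tip (a point): tip of the weight pin, 50 mm above pin_foot along the beam's z axis
- tray_floor (a point): centre of the load tray's floor, on which the carton stands
- poise (a joint): position of the sliding poise along the beam (m): 0 at the end near the load tray (50 mm on that side of the pivot), growing toward the weight pin, end stop at 0.12. Held by friction, moves when pushed along the beam with about 1 to 2 N, stays where it is left. Moving it toward the pin lowers the pin side.
- poise_post (a point): top of the poise's upright round grip post, on its axis: the post is 13 mm in diameter and 30 mm tall above a steel saddle block of 34 mm across and 30 mm along the beam, which rides on the beam (300 g)
- thick_weight: the thicker steel ring weight (170 g): a disc of 52 mm diameter and 12 mm thick, with a neck of 30 mm diameter and 12 mm tall on it for gripping, 24 mm in all; a through hole of 15 mm diameter. Origin at the centre of its underside, z up through the hole.
- thin_weight: the thinner steel ring weight (85 g): a disc of 52 mm diameter and 6 mm thick, with a neck of 30 mm diameter and 12 mm tall on it, 18 mm in all; a through hole of 15 mm diameter. Origin at the centre of its underside, z up through the hole.
- screw_carton: open carton of screws, 69 x 100 x 42 mm, standing loose on the load tray; origin at the centre of its underside. Not to be touched.
- tape_measure: tape measure, 38 x 80 x 64 mm, a bystander near the weights; origin at the centre of its underside
- offcut_3: sawn timber offcut, 50 x 90 x 35 mm, a bystander; origin at the centre of its underside
- marker: marker pen, 135 mm long, a bystander
- sanding_block: cork sanding block, 63 x 112 x 30 mm, a bystander
Not all that is in view belongs to the job. Leave any brown, green or red look-alike of the thin_weight alone.

How it is judged (in metres and radians):
On the way, in this order (a step that is already met when the one before it is completed fails the run):
1. the thick weight sits on the pin, down on the platform (z of thick_weight in the frame of pin_foot below 0.004 m and distance between thick_weight and pin_foot below 0.007 m), for 0.2 s.
2. the thin weight sits on the pin, down on the thick one (z of thin_weight in the frame of pin_foot between 0.02 and 0.029 m and distance between thin_weight and pin_foot below 0.031 m), for 0.2 s.
3. the beam floats level, untouched (value of joint beam between -0.03 and 0.03 rad and contact force between each of the arm, the fingers and beam_body below 0.05 N), for 0.5 s.
At the end, for the whole second after the job is handed in: The beam floats within 0.03 rad (1.7 degrees) of level by itself, both ring weights sit fully down on the pin, the thick one on the platform and the thin one on top of it, and the carton still stands on its tray (all of step 1 and all of step 2 and value of joint beam between -0.03 and 0.03 rad and distance between screw_carton and tray_floor below 0.015 m); the robot touches nothing.
It fails at once if the robot pushes, pinches or presses on the balance with more than 15 N (contact force between any of the fingers, the arm and beam_body above 15 N).
It fails at once if a ring weight is pressed or dropped on the balance with more than 15 N (contact force between any of thick_weight, thin_weight and beam_body above 15 N or contact force between thin_weight and thick_weight above 15 N).
It fails at once if the carton is touched by the robot (contact force between any of the fingers, the arm and screw_carton above 0.5 N).
It fails at once if a bystander is shifted by more than 30 mm (distance of any of tape_measure, offcut_3, marker, sanding_block from where it was at the start of the episode above 0.03 m).
It also fails if it takes over 72 s, if anything falls off the work surface, if the arm or the gripper's body presses on something with over 40 N, if the wrist force passes 120 N, or if a joint passes its speed limit or range.

## Robot

A 6-joint arm with a two-finger parallel gripper is mounted at the origin on a cart in front of the work surface, level with it; the furniture and walls round the work are solid. World frame = base frame: x ahead of the robot, y to its left, z up, the work surface at z = 0. Lengths are in m, angles in degrees, forces in N, time in s.
With the tool pointing down it reaches from about 0.35 to 0.875 m from the base axis. Payload 4.2 kg.
Tool frame: the origin (TCP) lies midway between the tips of the shut fingers; the grasp point (between the pads) lies 19 mm behind it (r.pinch_z is the distance from the TCP to the grasp point, in m); z points along the fingers, y is the line along which they close (so a half turn about z gives the same grasp; the last joint's range is limited). The gripper opens to 87 mm and grips with 3 to 60 N. Pads are 19 mm wide; open, the fingers measure 117 mm over their backs; the gripper's body (75 mm by 190 mm) begins 51 mm behind the grasp point.
Start: joints at [91.478, 22.042, 0.453, 0, -68.411, -14.817], TCP at [0.144, 0.608, 0.223] pointing down, gripper open.
Joint ranges: [-179.83, 179.83], [-69.29, 118.12], [-61.27, 80.66], [-181.25, 117.63], [-171.15, -9.14], [-177.46, 177.46]. Speed limits (degrees/s): [159.86, 159.86, 180, 180, 180, 180].

## Interface

Orientations are given as a 3x3 rotation matrix whose columns are the frame's x, y, z axes.
In Python, from station import r, imaging, models gives the robot as it stands. The module is installed in compiled form; this text tells all that it offers.
- The arm moves only by the tool apply_moves, never from a script. Its argument "moves" is a list of rows, each a list of 2 entries, a list of its own where there are three numbers: the shift along the tool's x, y, z in m, then the turn about the tool's z in degrees. A call has 1 to 5 rows; each row shifts and turns the commanded pose from where the row before left it, along the tool's axes as they then stand; what a row does not reach is not made up. A row lasts 1/12 s, in which the tool goes at most 41.7 mm and 7.16 degrees, less where a joint would pass 70% of its speed; a pose out of reach is approached as far as the arm can. A call is refused whole if a number of a shift passes 0.0417 or a number of a turn 7.16, either way. A call with a gripper value outside its range is refused whole. "hand" is the finger opening in m, from 0 to 0.087, set as the call begins (left out, the last holds). The fingers move at their own pace and stop on an object; the grip force is fixed at half the most. Time passes only in rows, so rows that do not move let the fingers close. It gives the time, the measured TCP pose, the force, the opening and the grip force at its end, in the units of the state.
- r.sense(): the state, without advancing time (a new reading comes with each control period).
- imaging.capture(name): name is "side" or "top"; returns a dict with "frame" (480x640x3 uint8, blue, green, red), "intrinsics" (3x3 intrinsics, pixels), "eye" and "orientation" of the camera in the world. Camera axes: x right, y down, z forward; pixel columns grow to the right and rows downward; lengths in m; the calibration is good to about 2 mm. A picture is of the moment at which its call begins. There is no depth.
- r.finish_job(): hands the job in; it is judged then, once.
Trained networks look in a picture, given as the dict that the camera call returned (one of the last four; its "shot" number tells which), for a name from the list of things; names that differ only in an ending like _2 or _b are one class to them, and where a whole thing is asked for, a point or a joint stands for the part that bears it (a point fixed in the world has none). Each returns a list of dicts, best first, with "confidence" (0 to 1); they miss things now and then, are a little off and sometimes report something else, mostly with a low value. They report only what shows in the picture. A call takes as long as a camera call. They do not tell look-alikes from the thing itself.
- models.cut_out(picture, target): "region" (480x640 bool, what is visible of it) and "extent" ([left, top, width, height] as shares, 0 to 1, of the picture: columns of its width, rows of its height, round what is visible of it).
- models.place_of(picture, target): "at" ([column, row] as shares, 0 to 1, of the picture: columns of its width, rows of its height: a listed point, or the origin of a listed thing).
The state is a dict: "time_s": time; "joints": joint angles; "joint_velocities": joint speeds; "effort": joint torques, N m; "tcp_pos": TCP position; "ee_rot": TCP orientation; "wrist_force": force on the tool from outside, world axes, zero at the start; "moment": the same for the moment, N m; "gripper_width": opening from 0.0 (shut) to 1.0 (fully open); "gripper_force": force on a finger pad.
Only numpy, scipy, OpenCV 4.12 (cv2) and the standard library are available. Lean on these libraries where they do the work, as an engineer would, in place of code of your own. Each camera call takes 0.05 s, during which the arm holds its last target. There are 200 camera calls.

## Working session

There is one attempt and no reset: what is moved stays moved. The work goes in short steps, Python scripts to look and compute and a tool call to move; the robot and the scene stay as the last step left them, time stands still between calls to the robot, and variables do not carry over. Pictures are saved under pics/ and viewed, at most 10 in all, crops included, and the job is handed in when it is done.

Besides the shell and the picture viewer there is one more tool, called after ">>>" as a command line: name --argument value ..., lists and objects as JSON in quotes. apply_moves: Moves the arm, as the interface text tells. Its arguments: {"type":"object","properties":{"moves":{"type":"array"},"hand":{"type":"number"}},"required":["moves"]}

```bash
mkdir -p pics; cat > h.py <<'E'
from station import r, imaging, models
import numpy as np, cv2
def ray(p,uv):
    K=np.array(p["intrinsics"]);R=np.array(p["orientation"]);
    d=R@np.linalg.solve(K,[uv[0],uv[1],1.]);return np.array(p["eye"]),d/np.linalg.norm(d)
def tri(a,b):
    A=np.zeros((3,3));B=np.zeros(3)
    for o,d in(a,b):
        P=np.eye(3)-np.outer(d,d);A+=P;B+=P@o
    x=np.linalg.solve(A,B)
    res=[np.linalg.norm(np.cross(x-o,d)) for o,d in(a,b)]
    return x,max(res)
def px(m): return np.array(m["at"])*[640,480]
def look(names,minc=0.2):
    S=imaging.capture("side");T=imaging.capture("top")
    for n in names:
        a=[m for m in models.place_of(S,n) if m["confidence"]>minc];b=[m for m in models.place_of(T,n) if m["confidence"]>minc]
        print(n,"side",[(px(m).round(1).tolist(),round(m["confidence"],2)) for m in a],"top",[(px(m).round(1).tolist(),round(m["confidence"],2)) for m in b])
        for m in a:
            for k in b:
                x,e=tri(ray(S,px(m)),ray(T,px(k)))
                if e<0.012: print("   ",x.round(4).tolist(),"res",round(e,4))
    return S,T
E
python3 - <<'E'
from h import *
S,T=look(["thick_weight","thin_weight","pin_foot","pin_tip","poise_post","tray_floor","balance","tape_measure","screw_carton","offcut_3","marker","sanding_block"])
cv2.imwrite("pics/s0.png",S["frame"]);cv2.imwrite("pics/t0.png",T["frame"])
for p in(S,T):print(np.array(p["eye"]).round(3),np.array(p["orientation"]).round(3).tolist())
s=r.sense();print(s["time_s"],s["tcp_pos"],np.array(s["ee_rot"]).round(3).tolist(),s["wrist_force"])
E
```

```text
thick_weight side [([324.1, 362.4], 0.68)] top [([237.0, 282.8], 0.68)]
    [0.4723, 0.2534, 0.0133] res 0.0016
thin_weight side [([396.0, 305.2], 0.65), ([319.0, 319.5], 0.6), ([219.0, 263.2], 0.58)] top [([274.3, 301.8], 0.86), ([272.4, 256.6], 0.77), ([316.9, 297.7], 0.75)]
    [0.43, 0.0457, 0.0062] res 0.0014
    [0.5404, 0.1634, 0.0033] res 0.0027
pin_foot side [([351.2, 250.7], 0.9)] top [([309.3, 261.8], 0.74), ([195.9, 295.3], 0.57), ([313.7, 203.8], 0.32)]
    [0.5303, 0.064, 0.1208] res 0.0027
pin_tip side [([354.8, 234.8], 0.88)] top [([309.9, 262.4], 0.88)]
    [0.5286, 0.0608, 0.1601] res 0.0009
poise_post side [([394.3, 196.0], 0.51)] top [([396.9, 254.0], 0.47)]
    [0.5434, -0.1421, 0.1316] res 0.0024
tray_floor side [([404.4, 192.3], 0.73), ([372.2, 340.7], 0.64)] top [([429.7, 250.4], 0.8)]
    [0.5519, -0.2271, 0.0915] res 0.0016
balance side [([378.1, 250.3], 0.65)] top [([366.9, 256.1], 0.6)]
    [0.5388, -0.0831, 0.0137] res 0.0001
tape_measure side [([309.6, 418.5], 0.71)] top [([197.6, 291.1], 0.74)]
    [0.4435, 0.3565, -0.0037] res 0.0055
screw_carton side 
[... 178 characters left out ...]
)] top [([372.2, 311.2], 0.7)]
    [0.3892, -0.0995, 0.0038] res 0.007
marker side [([463.1, 234.5], 0.7), ([376.6, 250.8], 0.57)] top [([431.7, 308.0], 0.79), ([272.8, 300.2], 0.71)]
    [0.3989, -0.2511, 0.0121] res 0.0061
    [0.4478, 0.1383, 0.2129] res 0.0013
sanding_block side [([292.8, 261.6], 0.73)] top [([310.6, 205.7], 0.92)]
    [0.673, 0.064, 0.0203] res 0.0046
[0.193 0.721 0.748] [[-0.845, -0.361, 0.395], [-0.535, 0.538, -0.651], [0.022, -0.762, -0.648]]
[0.562 0.035 1.197] [[-0.004, -1.0, 0.027], [-1.0, 0.004, 0.01], [-0.01, -0.027, -1.0]]
1.3 [0.1441454  0.60813262 0.22255002] [[0.973, -0.231, -0.0], [-0.231, -0.973, 0.0], [-0.0, -0.0, -1.0]] [0.02385251 0.50065107 0.17311266]
```

View pics/s0.png

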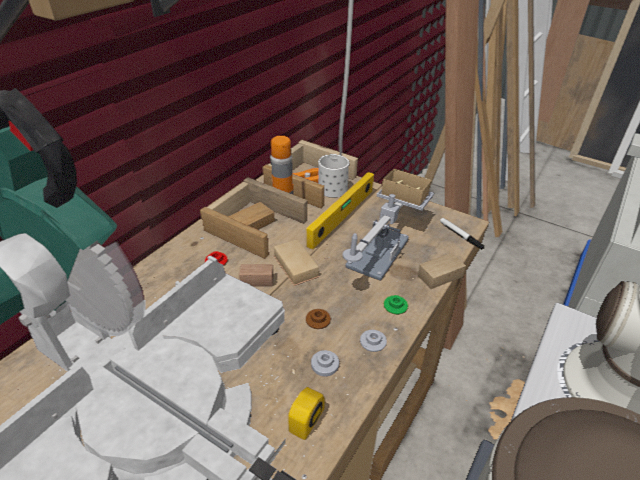

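View pics/t0.png

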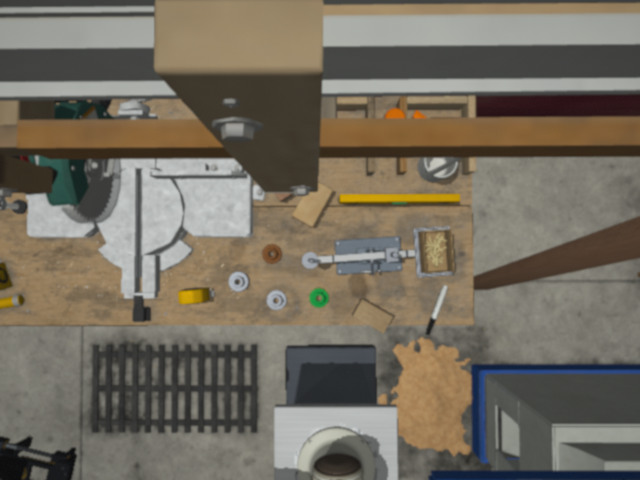

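View crops.

The side view shows grey rings at (324,362) and (373,340). The pin is at about (353,243), the poise near (390,205), and the look-alikes are brown (318,318), green (396,304) and red (216,258). I'll zoom in and measure with the contours.

```bash
python3 - <<'E'
from h import *
S=imaging.capture("side");T=imaging.capture("top")
print(S["intrinsics"],T["intrinsics"])
def z(f,x,y,w,h,k):return cv2.resize(f[y:y+h,x:x+w],None,fx=k,fy=k,interpolation=cv2.INTER_CUBIC)
a=z(S["frame"],300,320,100,60,4);b=z(S["frame"],330,180,100,100,4)
c=z(T["frame"],220,240,100,75,4);d=z(T["frame"],300,235,100,50,4)
out=np.zeros((600,800,3),np.uint8)
out[:240,:400]=a;out[:400,400:]=b;out[240:540,:400]=c;out[400:600,400:]=d
cv2.imwrite("pics/crop.png",out)
for nm,p in(("S",S),("T",T)):
  for n in("thick_weight","thin_weight","poise_post"):
    for m in models.cut_out(p,n):
      e=np.array(m["extent"])*[640,480,640,480]
      ys,xs=np.nonzero(m["region"])
      if len(xs):print(nm,n,round(m["confidence"],2),e.round(1).tolist(),len(xs),xs.mean().round(1),ys.mean().round(1))
E
```

```text
[[485.68803918   0.         326.071307  ]
 [  0.         485.68803918 249.5200065 ]
 [  0.           0.           1.        ]] [[457.72561946   0.         316.73325942]
 [  0.         457.72561946 234.75263394]
 [  0.           0.           1.        ]]
S thick_weight 0.95 [310.3, 347.3, 31.5, 30.7] 637 325.1 362.2
S thin_weight 0.97 [357.7, 329.0, 28.7, 22.6] 440 373.2 340.4
S thin_weight 0.82 [307.1, 307.4, 23.6, 20.1] 411 318.2 318.3
S thin_weight 0.67 [384.6, 296.6, 23.7, 16.6] 364 395.3 304.2
S thin_weight 0.58 [206.5, 251.8, 25.8, 13.9] 162 219.0 257.2
S poise_post 0.58 [381.1, 194.2, 18.8, 27.8] 314 390.3 209.1
T thick_weight 0.6 [226.1, 270.8, 23.3, 20.4] 328 238.0 280.7
T thin_weight 0.7 [428.1, 283.5, 16.2, 51.5] 288 435.4 310.3
T thin_weight 0.64 [263.4, 248.0, 16.4, 16.3] 259 271.4 252.7
T thin_weight 0.62 [267.8, 292.8, 16.9, 13.9] 311 275.9 299.6
T thin_weight 0.53 [305.8, 286.2, 23.8, 20.2] 316 317.9 296.8
T poise_post 0.72 [383.1, 247.4, 15.6, 15.4] 211 390.3 254.1
```

View pics/crop.png

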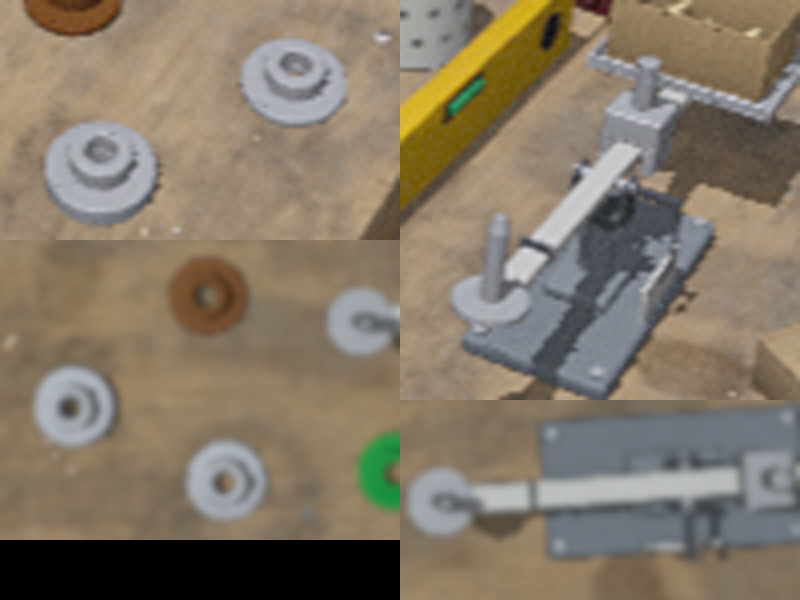

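The left grey ring at side (325,362) is clearly the thicker one, and the right one at (373,340) is the thin one. The pin tip is near side (355,234), and its foot near (352.5,254).

```bash
cat >> h.py <<'E'
def onz(p,uv,z):
    o,d=ray(p,uv);return (o+d*(z-o[2])/d[2])
def proj(p,X):
    q=np.array(p["orientation"]).T@(np.array(X)-p["eye"]);q=np.array(p["intrinsics"])@q;return q[:2]/q[2]
E
python3 - <<'E'
from h import *
S=imaging.capture("side");T=imaging.capture("top")
for n,s,t,zs,zt in(("thick",(325,357.3),(238.75,281.5),.024,.012),("thin",(373.75,335.75),(276.5,300),.018,.006)):
    print(n,"tri",tri(ray(S,s),ray(T,t)),"side",onz(S,s,zs).round(4),"top",onz(T,t,zt).round(4))
# balance model fit: plate-free: pivot xy,yaw ; project points
print("tip",tri(ray(S,(355,234)),ray(T,(309.9,262.4))))
print("platform",tri(ray(S,(352.5,254)),ray(T,(310,260.2))))
print("post",tri(ray(S,(392,195.5)),ray(T,(393,253.5))))
# gripper contact check: tcp pixel
s=r.sense();print(proj(S,s["tcp_pos"]),proj(T,s["tcp_pos"]),s["joints"])
for p in(S,T):print([ (m["at"],m["confidence"]) for m in models.place_of(p,"pin_foot")][:1])
E
```

```text
thick tri (array([0.47541129, 0.24727972, 0.01956223]), np.float64(0.0006977423532310347)) side [0.4743 0.2505 0.024 ] top [0.4742 0.2483 0.012 ]
thin tri (array([0.42645312, 0.1502081 , 0.01541156]), np.float64(0.00024745732834251043)) side [0.4254 0.1521 0.018 ] top [0.4256 0.1512 0.006 ]
tip (array([0.52857184, 0.06067416, 0.16206708]), np.float64(0.000731131195098148))
platform (array([0.53129563, 0.06132412, 0.10991403]), np.float64(0.00011220518650351363))
post (array([ 0.54485349, -0.13193793,  0.13801293]), np.float64(0.0023147589294438852))
[436.77347305 688.99233521] [ 50.87930052 445.96945407] [ 9.14781700e+01  2.20436326e+01  4.49714633e-01  7.28907983e-04
 -6.84095383e+01 -1.48176104e+01]
[]
[([0.4892, 0.5442], 0.82)]
```

>>> apply_moves --moves '[[[0,0,0],7.16],[[0,0,0],7.16],[[0,0,0],7.16],[[0,0,0],7.16],[[0,0,0],7.16]]' --hand 0.06

```text
time_s: 2.32
tcp_pos: [0.1442, 0.6081, 0.2226]
ee_rot: [[0.65, -0.76, 0.0], [-0.76, -0.65, -0.0], [0.0, -0.0, -1.0]]
wrist_force: [-0.2, 0.0, -0.7]
gripper_width: 0.729
gripper_force: 0.0
```

>>> apply_moves --moves '[[[0,0,0],7.16],[[0,0,0],7.16],[[0,0,0],7.16],[[0,0,0],7.16],[[0,0,0],7.16]]'

```text
time_s: 2.73
tcp_pos: [0.1442, 0.6082, 0.2226]
ee_rot: [[0.082, -0.997, -0.0], [-0.997, -0.082, 0.0], [-0.0, 0.0, -1.0]]
wrist_force: [0.5, -0.4, -0.3]
gripper_width: 0.688
gripper_force: 0.0
```

>>> apply_moves --moves '[[[0.032,-0.025,0],0],[[0.032,-0.025,0],0],[[0.032,-0.025,0],0],[[0.032,-0.025,0],0],[[0.032,-0.025,0],0]]'

```text
time_s: 3.15
tcp_pos: [0.2837, 0.4583, 0.2227]
ee_rot: [[0.089, -0.996, 0.0], [-0.996, -0.089, 0.0], [-0.0, -0.0, -1.0]]
wrist_force: [1.1, 0.1, -0.1]
gripper_width: 0.688
gripper_force: 0.0
```

>>> apply_moves --moves '[[[0.032,-0.025,0],0],[[0.032,-0.025,0],0],[[0.032,-0.025,0],0],[[0.032,-0.025,0],0],[[0,0,0],0]]'

```text
time_s: 3.57
tcp_pos: [0.3967, 0.3366, 0.2228]
ee_rot: [[0.082, -0.997, 0.0], [-0.997, -0.082, -0.001], [0.001, -0.0, -1.0]]
wrist_force: [-0.0, 0.8, 0.2]
gripper_width: 0.689
gripper_force: 0.0
```

>>> apply_moves --moves '[[[0.0313,-0.0232,0],0],[[0.0313,-0.0232,0],0],[[0.0313,-0.0232,0],0],[[0,0,0.04],0],[[0,0,0.04],0]]'

```text
time_s: 3.98
tcp_pos: [0.4741, 0.2535, 0.1441]
ee_rot: [[0.085, -0.996, 0.006], [-0.996, -0.085, 0.005], [-0.005, -0.006, -1.0]]
wrist_force: [-0.1, 0.4, -1.1]
gripper_width: 0.695
gripper_force: 0.0
```

>>> apply_moves --moves '[[[0,0,0.04],0],[[0,0,0.03],0],[[0,0,0.02],0],[[0,0,0.01],0],[[0,0,0],0]]'

```text
time_s: 4.4
tcp_pos: [0.4702, 0.2529, 0.0404]
ee_rot: [[0.088, -0.996, -0.003], [-0.996, -0.088, -0.003], [0.003, 0.004, -1.0]]
wrist_force: [0.3, -0.5, 0.3]
gripper_width: 0.687
gripper_force: 0.0
```

```bash
python3 - <<'E'
from h import *
S=imaging.capture("side");T=imaging.capture("top")
s=r.sense();X=s["tcp_pos"];print(X,proj(S,X),proj(T,X))
a=cv2.resize(S["frame"][300:400,270:400],None,fx=4,fy=4,interpolation=cv2.INTER_CUBIC)
cv2.imwrite("pics/g1.png",a)
E
```

```text
[0.47201371 0.25448161 0.04340389] [325.11230806 352.7053562 ] [234.05216611 283.3323343 ]
```

View pics/g1.png

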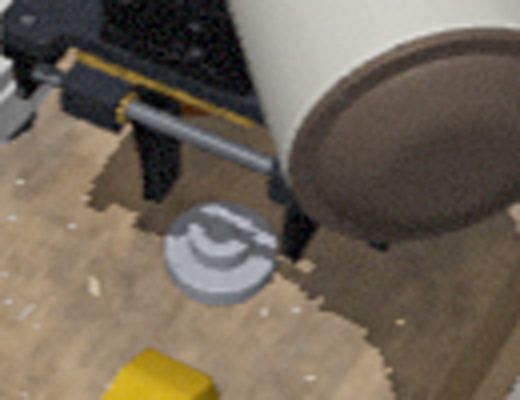

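Both fingers straddle the ring: tips at side (310,350) and (344,364), ring between them. I'll go down and close.

>>> apply_moves --moves '[[[0.0055,-0.002,0.012],0],[[0,0,0.01],0],[[0,0,0.0065],0],[[0,0,0],0],[[0,0,0],0]]'

```text
time_s: 4.92
tcp_pos: [0.4739, 0.2487, 0.0143]
ee_rot: [[0.089, -0.996, 0.0], [-0.996, -0.089, 0.0], [-0.0, -0.0, -1.0]]
wrist_force: [1.3, -0.5, 0.2]
gripper_width: 0.688
gripper_force: 0.0
```

>>> apply_moves --moves '[[[0,0,0],0],[[0,0,0],0],[[0,0,0],0],[[0,0,0],0],[[0,0,0],0]]' --hand 0.0

```text
time_s: 5.33
tcp_pos: [0.4739, 0.2485, 0.0143]
ee_rot: [[0.088, -0.996, 0.0], [-0.996, -0.088, 0.0], [-0.0, -0.0, -1.0]]
wrist_force: [0.5, -0.4, -0.1]
gripper_width: 0.399
gripper_force: 0.6
```

>>> apply_moves --moves '[[[0,0,0],0],[[0,0,0],0],[[0,0,0],0]]'

```text
time_s: 5.58
tcp_pos: [0.4741, 0.2487, 0.0143]
ee_rot: [[0.088, -0.996, 0.001], [-0.996, -0.088, 0.0], [-0.0, -0.001, -1.0]]
wrist_force: [0.2, 0.9, 1.2]
gripper_width: 0.334
gripper_force: 30.0
```

>>> apply_moves --moves '[[[0,0,-0.02],0],[[0,0,-0.04],0],[[0,0,-0.04],0],[[0,0,-0.04],0],[[0,0,-0.04],0]]'

```text
time_s: 6.0
tcp_pos: [0.4729, 0.2477, 0.1953]
ee_rot: [[0.088, -0.996, -0.002], [-0.996, -0.088, -0.001], [0.001, 0.002, -1.0]]
wrist_force: [1.4, 1.1, -1.4]
gripper_width: 0.328
gripper_force: 30.0
```

>>> apply_moves --moves '[[[0.02,-0.004,0],0],[[0.032,-0.0064,0],0],[[0.032,-0.0064,0],0],[[0.032,-0.0064,0],0],[[0.032,-0.0064,0],0]]'

```text
time_s: 6.42
tcp_pos: [0.5156, 0.1021, 0.1935]
ee_rot: [[0.089, -0.996, -0.002], [-0.996, -0.089, -0.0], [0.0, 0.002, -1.0]]
wrist_force: [0.5, 0.2, -1.7]
gripper_width: 0.33
gripper_force: 30.0
```

>>> apply_moves --moves '[[[0.025,-0.0056,0],0],[[0.015,-0.003,0],0],[[0.004,0,0],0],[[0,0,0],0],[[0,0,0],0]]'

```text
time_s: 6.83
tcp_pos: [0.5283, 0.0607, 0.1936]
ee_rot: [[0.088, -0.996, -0.001], [-0.996, -0.088, 0.0], [-0.0, 0.001, -1.0]]
wrist_force: [-0.6, 0.7, -2.7]
gripper_width: 0.331
gripper_force: 30.0
```

```bash
python3 - <<'E'
from h import *
S=imaging.capture("side");T=imaging.capture("top")
s=r.sense();X=s["tcp_pos"];print(X,s["wrist_force"],proj(S,X),proj(T,X))
cv2.imwrite("pics/p1.png",np.hstack([cv2.resize(S["frame"][180:280,310:400],None,fx=5,fy=5,interpolation=cv2.INTER_CUBIC),cv2.resize(T["frame"][220:300,290:340],(313,500),interpolation=cv2.INTER_CUBIC)]))
for n in("thick_weight","pin_tip","pin_foot"):
  for p in(S,T):print(n,[(px(m).round(1),m["confidence"]) for m in models.place_of(p,n)][:2])
E
```

```text
[0.52842203 0.06134631 0.19384922] [-0.7269504   0.62749055 -1.52246258] [356.30134787 221.12660486] [309.07678084 262.66075821]
thick_weight [(array([356.5, 225.4]), 0.7)]
thick_weight []
pin_tip [(array([352.4, 237.6]), 0.57)]
pin_tip []
pin_foot [(array([348.7, 254.3]), 0.87)]
pin_foot []
```

View pics/p1.png

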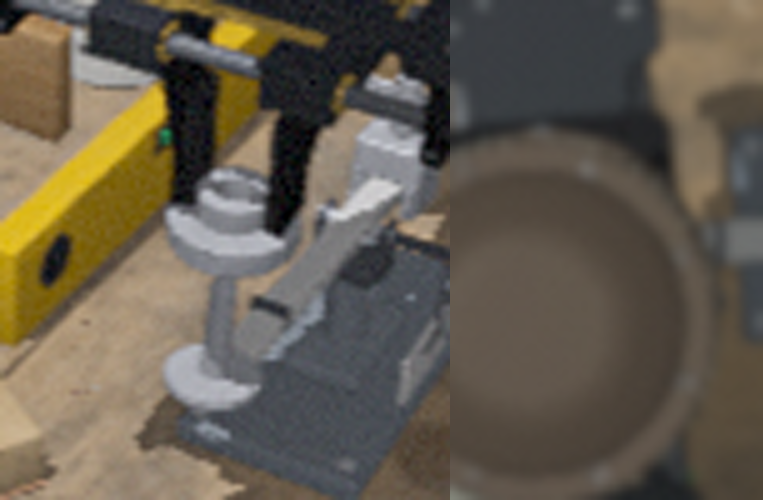

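The ring hangs over the pin: neck hole at side (357,216), pin below it around x≈354. I'll refine the pin position using the clear starting pictures.

```bash
python3 - <<'E'
from h import *
S=imaging.capture("side");T=imaging.capture("top")
s0=cv2.imread("pics/s0.png");t0=cv2.imread("pics/t0.png")
def z(f,x,y,w,h,k):return cv2.resize(f[y:y+h,x:x+w],None,fx=k,fy=k,interpolation=cv2.INTER_CUBIC)
a=z(s0,337,225,40,40,10);b=z(t0,295,242,40,40,10)
# model overlay: hypotheses of pin (tip, foot) drawn
def draw(img,p,x0,y0,foot,col):
    tl=np.array([.0076,-.0997,.995]);tl/=np.linalg.norm(tl)
    yb=np.array([-.0757,.992,.0998]);xb=np.array([.997,.076,0])
    c=[proj(p,foot+.02*(np.cos(t)*xb+np.sin(t)*yb)) for t in np.linspace(0,6.283,60)]
    q=lambda u:tuple(int(v) for v in ((np.array(u)-[x0,y0]+.5)*10))
    for u in c: cv2.circle(img,q(u),1,col,-1)
    cv2.line(img,q(proj(p,foot)),q(proj(p,foot+.05*tl)),col,1)
# fit disc: brightness mask
for f,foot,col in((0,np.array([.5313,.0613,.110]),(0,0,255)),(1,np.array([.5290,.0650,.111]),(0,255,0))):
    draw(a,S,337,225,foot,col);draw(b,T,295,242,foot,col)
cv2.imwrite("pics/fit.png",np.hstack([a,b]))
E
```

```text
(no output)
```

View pics/fit.png

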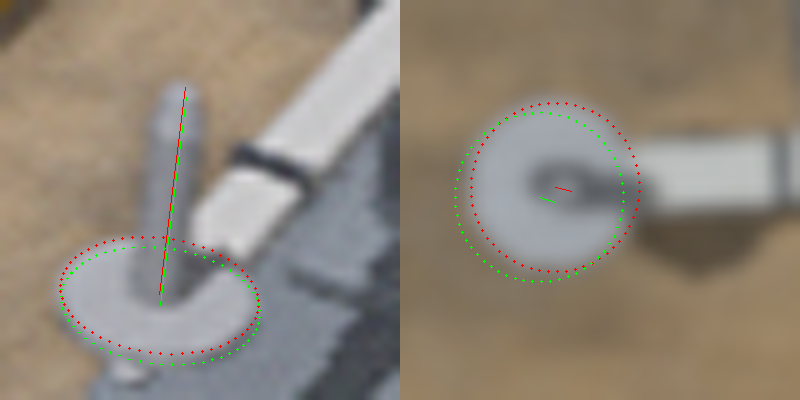

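>>> apply_moves --moves '[[[0.0033,-0.0032,0.005],0],[[0,0,0.006],0],[[0,0,0.006],0],[[0,0,0.004],0],[[0,0,0],0]]'

```text
time_s: 7.75
tcp_pos: [0.5313, 0.0572, 0.1714]
ee_rot: [[0.088, -0.996, -0.003], [-0.996, -0.088, -0.001], [0.001, 0.003, -1.0]]
wrist_force: [-0.1, 0.2, -0.8]
gripper_width: 0.332
gripper_force: 30.0
```

>>> apply_moves --moves '[[[0,0,0.003],0],[[0,0,0.003],0],[[0,0,0.003],0],[[0,0,0],0],[[0,0,0],0]]'

```text
time_s: 8.17
tcp_pos: [0.5322, 0.0575, 0.1639]
ee_rot: [[0.088, -0.996, -0.0], [-0.996, -0.088, -0.0], [0.0, 0.0, -1.0]]
wrist_force: [0.4, -0.3, -2.2]
gripper_width: 0.328
gripper_force: 30.0
```

```bash
python3 - <<'E'
from h import *
S=imaging.capture("side")
s=r.sense();X=s["tcp_pos"];print(X,s["wrist_force"])
cv2.imwrite("pics/p2.png",cv2.resize(S["frame"][185:285,310:420],None,fx=5,fy=5,interpolation=cv2.INTER_CUBIC))
for n in("thick_weight","pin_foot","pin_tip"):print(n,[(px(m).round(1),m["confidence"]) for m in models.place_of(S,n)][:2])
print(proj(S,[.5315,.0628,.110]))
E
```

```text
[0.53234262 0.05752352 0.16413458] [-1.07997087  1.05798071 -1.12824422]
thick_weight [(array([354.9, 237.6]), 0.75)]
pin_foot [(array([351.7, 250.7]), 0.91)]
pin_tip [(array([356.6, 234.9]), 0.73)]
[351.99169127 254.32690679]
```

View pics/p2.png

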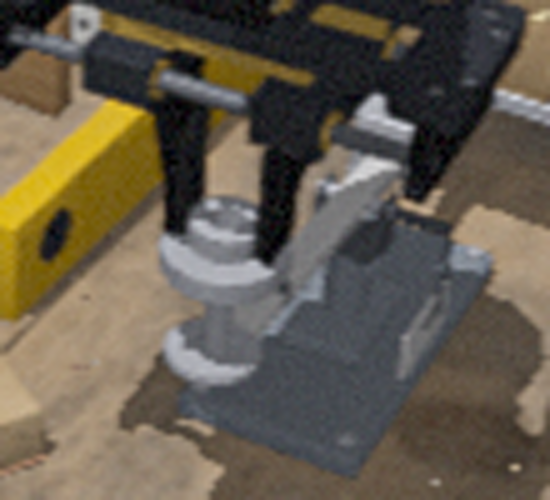

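The ring encloses the pin: the tip shows inside the neck hole at crop (235,213), and the force is still near zero. I'll lower further, following the lean.

>>> apply_moves --moves '[[[-0.0005,0,0.005],0],[[-0.0005,0,0.005],0],[[-0.0005,0,0.005],0],[[0,0,0],0],[[0,0,0],0]]'

```text
time_s: 8.78
tcp_pos: [0.532, 0.0584, 0.1482]
ee_rot: [[0.088, -0.996, -0.001], [-0.996, -0.088, -0.001], [0.001, 0.001, -1.0]]
wrist_force: [2.8, -4.1, -4.2]
gripper_width: 0.331
gripper_force: 30.0
```

>>> apply_moves --moves '[[[-0.0005,0,0.004],0],[[-0.0005,0,0.004],0],[[-0.0005,0,0.004],0],[[0,0,0],0],[[0,0,0],0]]'

```text
time_s: 9.2
tcp_pos: [0.5321, 0.0603, 0.137]
ee_rot: [[0.088, -0.996, -0.0], [-0.996, -0.088, -0.001], [0.001, 0.0, -1.0]]
wrist_force: [1.5, -4.8, -0.1]
gripper_width: 0.33
gripper_force: 30.0
```

>>> apply_moves --moves '[[[0.0015,-0.0008,0],0],[[0,0,0],0],[[0,0,0],0]]'

```text
time_s: 9.45
tcp_pos: [0.5325, 0.0589, 0.1368]
ee_rot: [[0.088, -0.996, -0.001], [-0.996, -0.088, -0.0], [0.0, 0.001, -1.0]]
wrist_force: [-0.3, -4.1, -1.5]
gripper_width: 0.334
gripper_force: 30.0
```

>>> apply_moves --moves '[[[0,0,0.003],0],[[-0.0003,0,0.003],0],[[0,0,0],0],[[0,0,0],0]]'

```text
time_s: 9.78
tcp_pos: [0.5324, 0.0595, 0.1303]
ee_rot: [[0.088, -0.996, -0.001], [-0.996, -0.088, 0.0], [-0.0, 0.001, -1.0]]
wrist_force: [0.3, -2.5, -3.7]
gripper_width: 0.332
gripper_force: 30.0
```

>>> apply_moves --moves '[[[0,0,0.002],0],[[0,0,0],0],[[0,0,0],0]]'

```text
time_s: 10.03
tcp_pos: [0.5327, 0.0596, 0.1287]
ee_rot: [[0.088, -0.996, -0.001], [-0.996, -0.088, 0.0], [-0.0, 0.001, -1.0]]
wrist_force: [-0.9, -1.7, -2.3]
gripper_width: 0.331
gripper_force: 30.0
```

>>> apply_moves --moves '[[[0,0,0.0015],0],[[0,0,0],0],[[0,0,0],0]]'

```text
time_s: 10.28
tcp_pos: [0.5329, 0.0596, 0.1275]
ee_rot: [[0.088, -0.996, 0.0], [-0.996, -0.088, 0.0], [-0.0, -0.0, -1.0]]
wrist_force: [-0.0, -0.5, -2.1]
gripper_width: 0.332
gripper_force: 30.0
```

```bash
python3 - <<'E'
from h import *
import time
S=imaging.capture("side");S=imaging.capture("side")
s=r.sense();X=s["tcp_pos"];print(X,s["wrist_force"],s["moment"])
cv2.imwrite("pics/p3.png",cv2.resize(S["frame"][205:275,320:400],None,fx=7,fy=7,interpolation=cv2.INTER_CUBIC))
E
```

```text
[0.53291063 0.05953832 0.12751615] [-0.37859393 -1.0978372  -2.5352654 ] [-0.19140167  0.00433193 -0.02255739]
```

View pics/p3.png

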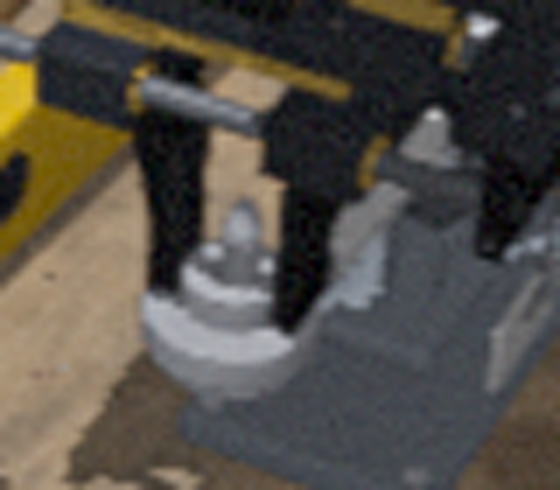

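The pin tip pokes out of the neck at crop (242,205), and the disc is nearly on the platform. I'll keep lowering until I feel support.

>>> apply_moves --moves '[[[0,0,0.0015],0],[[0,0,0],0],[[0,0,0],0]]'

```text
time_s: 10.63
tcp_pos: [0.5331, 0.0596, 0.1261]
ee_rot: [[0.088, -0.996, 0.0], [-0.996, -0.088, 0.0], [-0.0, -0.0, -1.0]]
wrist_force: [-0.3, -0.8, -1.2]
gripper_width: 0.333
gripper_force: 30.0
```

>>> apply_moves --moves '[[[0,0,0.0015],0],[[0,0,0],0],[[0,0,0],0]]'

```text
time_s: 10.88
tcp_pos: [0.5332, 0.0595, 0.1248]
ee_rot: [[0.088, -0.996, 0.001], [-0.996, -0.088, 0.0], [-0.0, -0.001, -1.0]]
wrist_force: [-0.5, -0.4, -1.0]
gripper_width: 0.339
gripper_force: 30.0
```

>>> apply_moves --moves '[[[0,0,0.001],0],[[0,0,0],0],[[0,0,0],0]]'

```text
time_s: 11.13
tcp_pos: [0.5333, 0.0594, 0.1239]
ee_rot: [[0.088, -0.996, 0.001], [-0.996, -0.088, -0.0], [0.0, -0.001, -1.0]]
wrist_force: [0.8, -1.7, 0.7]
gripper_width: 0.333
gripper_force: 30.0
```

>>> apply_moves --moves '[[[0,0,0],0],[[0,0,0],0],[[0,0,0],0],[[0,0,0],0],[[0,0,0],0]]' --hand 0.05

```text
time_s: 11.55
tcp_pos: [0.5328, 0.0595, 0.1234]
ee_rot: [[0.088, -0.996, -0.0], [-0.996, -0.088, 0.0], [-0.0, 0.0, -1.0]]
wrist_force: [-0.1, -0.1, -0.2]
gripper_width: 0.553
gripper_force: 0.0
```

>>> apply_moves --moves '[[[0,0,-0.01],0],[[0,0,-0.02],0],[[0,0,-0.03],0],[[0,0,-0.03],0],[[0,0,-0.02],0]]'

```text
time_s: 11.97
tcp_pos: [0.534, 0.0595, 0.2375]
ee_rot: [[0.089, -0.996, 0.005], [-0.996, -0.089, 0.001], [-0.0, -0.005, -1.0]]
wrist_force: [-0.1, 0.2, 0.1]
gripper_width: 0.577
gripper_force: 0.0
```

>>> apply_moves --moves '[[[-0.0252,0.0248,0],0],[[-0.0252,0.0248,0],0],[[-0.0252,0.0248,0],0],[[-0.0252,0.0248,0],0],[[0,0,0.02],0]]' --hand 0.06

```text
time_s: 12.38
tcp_pos: [0.4243, 0.1546, 0.2179]
ee_rot: [[0.094, -0.996, 0.008], [-0.996, -0.094, 0.006], [-0.005, -0.008, -1.0]]
wrist_force: [0.2, 0.3, -0.0]
gripper_width: 0.689
gripper_force: 0.0
```

>>> apply_moves --moves '[[[0,0,0.04],0],[[0,0,0.04],0],[[0,0,0.04],0],[[0,0,0.04],0],[[0,0,0],0]]'

```text
time_s: 12.8
tcp_pos: [0.4207, 0.1479, 0.0477]
ee_rot: [[0.087, -0.996, -0.013], [-0.996, -0.087, -0.009], [0.008, 0.013, -1.0]]
wrist_force: [-0.2, -0.8, -0.3]
gripper_width: 0.688
gripper_force: 0.0
```

>>> apply_moves --moves '[[[0,0,0],0],[[0,0,0],0]]'

```text
time_s: 12.97
tcp_pos: [0.4268, 0.1521, 0.0557]
ee_rot: [[0.089, -0.996, 0.003], [-0.996, -0.089, 0.002], [-0.001, -0.003, -1.0]]
wrist_force: [0.3, -0.1, 0.5]
gripper_width: 0.691
gripper_force: 0.0
```

```bash
python3 - <<'E'
from h import *
S=imaging.capture("side")
s=r.sense();X=s["tcp_pos"];print(X,s["wrist_force"])
for n in("thick_weight","thin_weight","pin_foot","pin_tip"):print(n,[(px(m).round(1),m["confidence"]) for m in models.place_of(S,n)][:4])
cv2.imwrite("pics/p4.png",np.hstack([cv2.resize(S["frame"][205:285,320:400],None,fx=5,fy=5,interpolation=cv2.INTER_CUBIC),cv2.resize(S["frame"][290:370,330:410],None,fx=5,fy=5,interpolation=cv2.INTER_CUBIC)]))
E
```

```text
[0.42717091 0.15245541 0.05627171] [-0.7340243   0.03867552  0.37823232]
thick_weight [(array([350.2, 251.4]), 0.47)]
thin_weight [(array([320.3, 317.7]), 0.9), (array([371.7, 340. ]), 0.74), (array([393.7, 306.1]), 0.63), (array([310.2, 416.4]), 0.37)]
pin_foot [(array([353.6, 251.8]), 0.43)]
pin_tip [(array([351.4, 235.8]), 0.65)]
```

View pics/p4.png

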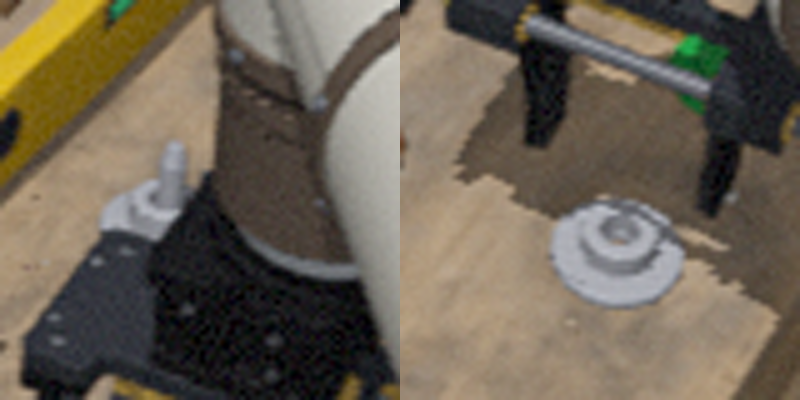

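The thick ring sits on the pin, with the tip at side (355,235). The thin ring lies between the fingers, its hole at about (374,336). I'll grasp it.

>>> apply_moves --moves '[[[0.001,0.0015,0.02],0],[[0,0,0.015],0],[[0,0,0.009],0],[[0,0,0.0035],0],[[0,0,0],0]]'

```text
time_s: 13.63
tcp_pos: [0.4238, 0.1499, 0.0062]
ee_rot: [[0.088, -0.996, -0.0], [-0.996, -0.088, -0.0], [0.0, 0.0, -1.0]]
wrist_force: [-0.3, -0.2, 1.6]
gripper_width: 0.69
gripper_force: 0.0
```

>>> apply_moves --moves '[[[0,0,0],0],[[0,0,0],0],[[0,0,0],0],[[0,0,0],0],[[0,0,0],0]]' --hand 0.0

```text
time_s: 14.05
tcp_pos: [0.424, 0.1501, 0.0064]
ee_rot: [[0.088, -0.996, 0.001], [-0.996, -0.088, 0.001], [-0.001, -0.001, -1.0]]
wrist_force: [0.5, 0.5, 0.3]
gripper_width: 0.397
gripper_force: 0.3
```

>>> apply_moves --moves '[[[0,0,0],0],[[0,0,0],0],[[0,0,0],0]]'

```text
time_s: 14.3
tcp_pos: [0.4243, 0.1503, 0.0064]
ee_rot: [[0.089, -0.996, 0.001], [-0.996, -0.089, 0.001], [-0.001, -0.001, -1.0]]
wrist_force: [0.4, -0.3, 3.5]
gripper_width: 0.323
gripper_force: 30.2
```

>>> apply_moves --moves '[[[0,0,-0.02],0],[[0,0,-0.04],0],[[0,0,-0.04],0],[[0,0,-0.04],0],[[0,0,-0.04],0]]'

```text
time_s: 14.72
tcp_pos: [0.4227, 0.1492, 0.1875]
ee_rot: [[0.088, -0.996, -0.002], [-0.996, -0.088, -0.001], [0.001, 0.002, -1.0]]
wrist_force: [1.0, 2.2, -2.5]
gripper_width: 0.324
gripper_force: 30.0
```

>>> apply_moves --moves '[[[0.014,-0.015,-0.015],0],[[0.025,-0.024,0],0],[[0.025,-0.024,0],0],[[0.022,-0.02,0],0],[[0.012,-0.012,0],0]]'

```text
time_s: 15.13
tcp_pos: [0.5281, 0.0588, 0.2003]
ee_rot: [[0.086, -0.996, -0.001], [-0.996, -0.086, -0.0], [0.0, 0.001, -1.0]]
wrist_force: [0.6, 0.2, -0.6]
gripper_width: 0.329
gripper_force: 30.0
```

>>> apply_moves --moves '[[[0.006,-0.005,0],0],[[0,0,0],0],[[0,0,0],0],[[0,0,0],0]]'

```text
time_s: 15.47
tcp_pos: [0.5316, 0.0556, 0.2008]
ee_rot: [[0.089, -0.996, -0.001], [-0.996, -0.089, 0.0], [-0.0, 0.001, -1.0]]
wrist_force: [-0.4, -0.6, -0.6]
gripper_width: 0.33
gripper_force: 30.0
```

```bash
python3 - <<'E'
from h import *
S=imaging.capture("side")
s=r.sense();X=s["tcp_pos"];print(X,s["wrist_force"])
X=np.array(X);print("neck top hole exp",proj(S,X+[0,0,.0116]))
cv2.imwrite("pics/p5.png",cv2.resize(S["frame"][190:270,320:400],None,fx=7,fy=7,interpolation=cv2.INTER_CUBIC))
for n in("thin_weight","pin_tip"):print(n,[(px(m).round(1),m["confidence"]) for m in models.place_of(S,n)][:4])
print(proj(S,X+[0,0,-.0064]))
E
```

```text
[0.53164049 0.05579847 0.20099133] [-0.05687512  0.81185667  0.28349629]
neck top hole exp [356.8979973  211.11474524]
thin_weight [(array([397.7, 304.1]), 0.91), (array([319.5, 320.1]), 0.82), (array([355.4, 217.5]), 0.6)]
pin_tip [(array([355.7, 235.5]), 0.56), (array([291.7, 262.9]), 0.4)]
[356.29739764 218.78947737]
```

View pics/p5.png

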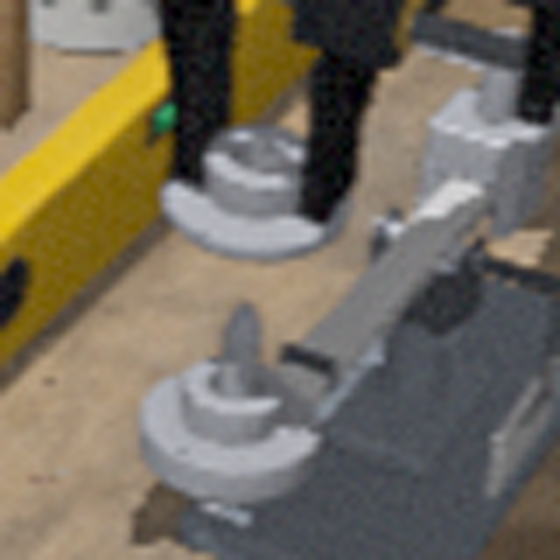

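The thick ring is down flat on the platform. The thin ring hangs above the pin tip, which is at side (354.6,233.6); its hole at (356.7,211.4) matches the TCP. I'll lower.

>>> apply_moves --moves '[[[-0.0005,-0.0014,0.01],0],[[0,0,0.01],0],[[0,0,0.008],0],[[0,0,0.004],0],[[0,0,0],0]]'

```text
time_s: 16.03
tcp_pos: [0.5329, 0.0555, 0.1672]
ee_rot: [[0.088, -0.996, -0.004], [-0.996, -0.088, -0.001], [0.001, 0.004, -1.0]]
wrist_force: [0.4, -0.5, -1.2]
gripper_width: 0.325
gripper_force: 30.0
```

>>> apply_moves --moves '[[[0,0,0.003],0],[[0,0,0.003],0],[[0,0,0],0],[[0,0,0],0]]'

```text
time_s: 16.37
tcp_pos: [0.534, 0.0557, 0.1631]
ee_rot: [[0.088, -0.996, 0.0], [-0.996, -0.088, 0.0], [-0.0, -0.0, -1.0]]
wrist_force: [0.1, 0.7, 0.1]
gripper_width: 0.328
gripper_force: 30.0
```

>>> apply_moves --moves '[[[0,0,0.003],0],[[-0.0005,0,0.003],0],[[0,0,0],0],[[0,0,0],0]]'

```text
time_s: 16.7
tcp_pos: [0.5337, 0.0562, 0.1568]
ee_rot: [[0.088, -0.996, -0.0], [-0.996, -0.088, -0.0], [0.0, 0.0, -1.0]]
wrist_force: [0.3, -0.6, -0.5]
gripper_width: 0.328
gripper_force: 30.0
```

>>> apply_moves --moves '[[[-0.0003,0,0.004],0],[[-0.0003,0,0.004],0],[[-0.0003,0,0.004],0],[[0,0,0],0],[[0,0,0],0]]'

```text
time_s: 17.12
tcp_pos: [0.5336, 0.0571, 0.1446]
ee_rot: [[0.088, -0.996, -0.001], [-0.996, -0.088, -0.0], [0.0, 0.001, -1.0]]
wrist_force: [-0.7, 0.4, -0.7]
gripper_width: 0.325
gripper_force: 30.0
```

>>> apply_moves --moves '[[[0,0,0.0015],0],[[0,0,0],0],[[0,0,0],0]]'

```text
time_s: 17.37
tcp_pos: [0.5338, 0.0571, 0.1436]
ee_rot: [[0.088, -0.996, 0.0], [-0.996, -0.088, 0.0], [-0.0, -0.0, -1.0]]
wrist_force: [0.8, -0.2, -1.1]
gripper_width: 0.327
gripper_force: 30.0
```

>>> apply_moves --moves '[[[0,0,0.0015],0],[[0,0,0],0],[[0,0,0],0]]'

```text
time_s: 17.62
tcp_pos: [0.5337, 0.0571, 0.142]
ee_rot: [[0.088, -0.996, -0.0], [-0.996, -0.088, -0.0], [0.0, 0.0, -1.0]]
wrist_force: [-0.4, 0.3, -0.6]
gripper_width: 0.326
gripper_force: 30.0
```

>>> apply_moves --moves '[[[0,0,0.001],0],[[0,0,0],0],[[0,0,0],0]]'

```text
time_s: 17.87
tcp_pos: [0.5338, 0.0571, 0.141]
ee_rot: [[0.088, -0.996, -0.0], [-0.996, -0.088, -0.0], [0.0, 0.0, -1.0]]
wrist_force: [-0.4, -0.3, -0.1]
gripper_width: 0.328
gripper_force: 30.0
```

>>> apply_moves --moves '[[[0,0,0.001],0],[[0,0,0],0],[[0,0,0],0]]'

```text
time_s: 18.12
tcp_pos: [0.5339, 0.0571, 0.1403]
ee_rot: [[0.088, -0.996, 0.0], [-0.996, -0.088, -0.0], [0.0, -0.0, -1.0]]
wrist_force: [0.6, -0.1, 1.3]
gripper_width: 0.325
gripper_force: 30.3
```

```bash
python3 - <<'E'
from h import *
F=[]
for i in range(6):
    S=imaging.capture("side");F.append(r.sense()["wrist_force"])
print(np.mean(F,0),r.sense()["tcp_pos"])
E
```

```text
[-0.24744158  0.14576271  0.21688409] [0.53388325 0.05719681 0.1401574 ]
```

>>> apply_moves --moves '[[[0,0,0],0],[[0,0,0],0],[[0,0,0],0],[[0,0,0],0],[[0,0,0],0]]' --hand 0.05

```text
time_s: 18.83
tcp_pos: [0.5338, 0.0572, 0.14]
ee_rot: [[0.088, -0.996, -0.0], [-0.996, -0.088, -0.0], [0.0, 0.0, -1.0]]
wrist_force: [0.4, 0.1, -0.0]
gripper_width: 0.554
gripper_force: 0.0
```

>>> apply_moves --moves '[[[0,0,-0.01],0],[[0,0,-0.02],0],[[0,0,-0.03],0],[[0,0,-0.03],0],[[0,0,-0.02],0]]'

```text
time_s: 19.25
tcp_pos: [0.5348, 0.0572, 0.254]
ee_rot: [[0.089, -0.996, 0.005], [-0.996, -0.089, 0.001], [-0.0, -0.005, -1.0]]
wrist_force: [-0.1, -0.4, -0.4]
gripper_width: 0.575
gripper_force: 0.0
```

>>> apply_moves --moves '[[[-0.03,0.03,0],7.16],[[-0.025,0.035,0],7.16],[[-0.02,0.035,0],7.16],[[-0.01,0.035,0],7.16],[[0,0,0],7.16]]'

```text
time_s: 19.67
tcp_pos: [0.4157, 0.1438, 0.2515]
ee_rot: [[-0.465, -0.885, 0.0], [-0.885, 0.465, 0.002], [-0.002, 0.001, -1.0]]
wrist_force: [0.6, 0.4, 0.5]
gripper_width: 0.569
gripper_force: 0.0
```

>>> apply_moves --moves '[[[0,0,0],7.16],[[0,0,0],7.16],[[0,0,0],7.16],[[0,0,0],7.16],[[0,0,0],7.16]]'

```text
time_s: 20.08
tcp_pos: [0.4193, 0.1424, 0.2512]
ee_rot: [[-0.897, -0.442, 0.001], [-0.442, 0.897, 0.001], [-0.001, 0.0, -1.0]]
wrist_force: [0.1, -0.7, -0.5]
gripper_width: 0.574
gripper_force: 0.0
```

>>> apply_moves --moves '[[[0,0,0],7.16],[[0,0,0],7.16],[[0,0,0],4],[[0,0,0],0]]'

```text
time_s: 20.42
tcp_pos: [0.4193, 0.1424, 0.2511]
ee_rot: [[-0.99, -0.143, 0.001], [-0.143, 0.99, 0.001], [-0.001, 0.0, -1.0]]
wrist_force: [-0.3, 0.0, 0.9]
gripper_width: 0.574
gripper_force: 0.0
```

```bash
python3 - <<'E'
from h import *
S,T=look(["poise_post","pin_tip","thin_weight"])
cv2.imwrite("pics/s1.png",S["frame"])
a=cv2.resize(S["frame"][180:260,320:420],None,fx=6,fy=6,interpolation=cv2.INTER_CUBIC)
cv2.imwrite("pics/p6.png",a)
s=r.sense();print(s["time_s"],s["tcp_pos"],np.array(s["ee_rot"]).round(3).tolist(),s["joints"])
E
```

```text
poise_post side [([391.6, 196.6], 0.59)] top []
pin_tip side [([352.0, 238.3], 0.8)] top [([306.7, 260.1], 0.67)]
    [0.5324, 0.0675, 0.1543] res 0.0006
thin_weight side [([353.5, 244.1], 0.88), ([393.8, 192.2], 0.71), ([396.4, 306.2], 0.7), ([320.0, 316.9], 0.58), ([216.7, 262.5], 0.47)] top [([308.3, 259.8], 0.83), ([272.1, 254.8], 0.68), ([317.6, 296.3], 0.52), ([368.0, 255.1], 0.3)]
    [0.5315, 0.0638, 0.1376] res 0.0018
    [0.4656, 0.0433, 0.273] res 0.0023
    [0.4314, 0.0432, 0.0002] res 0.0031
    [0.5426, 0.162, 0.0088] res 0.0004
20.8167 [0.41927846 0.14234708 0.25034104] [[-0.99, -0.144, 0.0], [-0.144, 0.99, -0.0], [-0.0, -0.0, -1.0]] [ 3.99092293e+01  2.64648960e+00 -2.08396914e+01  1.79669300e-03
 -6.65144459e+01 -1.21618989e+02]
```

View pics/p6.png

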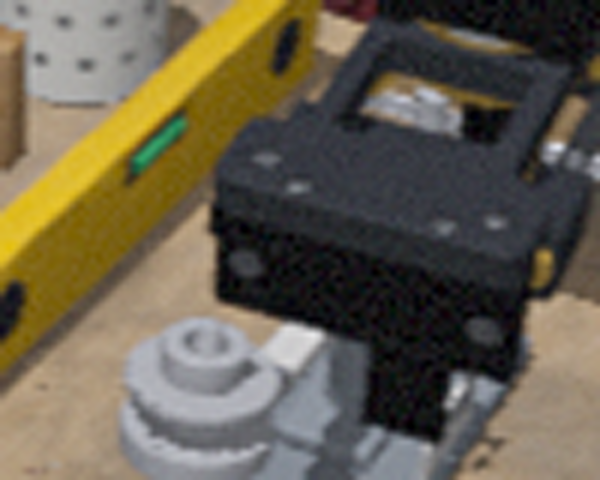

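The picture shows both rings stacked on the pin: thin neck hole at side (354.2,236.7), where a seated ring should be, with the thick disc below. Next I'll locate the poise post and set up a tilt gauge by tracking the rings.

```bash
cat >> h.py <<'E'
PIV=np.array([.533,.0607,.085])+.1483*np.array([.076,-.997,0])
YH=np.array([-.076,.997,0]);ZH=np.array([0,0,1.])
def beam(y,z,t): return PIV+YH*(y*np.cos(t)-z*np.sin(t))+ZH*(y*np.sin(t)+z*np.cos(t))
def tilt():
    """tilt from motion of the ring stack patch relative to pics/s1.png (tilt 0.1)"""
    ref=cv2.cvtColor(cv2.imread("pics/s1.png"),cv2.COLOR_BGR2GRAY)[230:262,339:370]
    S=imaging.capture("side");g=cv2.cvtColor(S["frame"],cv2.COLOR_BGR2GRAY)[215:300,325:385]
    k=6;up=lambda a:cv2.resize(a,None,fx=k,fy=k,interpolation=cv2.INTER_CUBIC)
    m=cv2.matchTemplate(up(g),up(ref),cv2.TM_CCOEFF_NORMED);_,v,_,l=cv2.minMaxLoc(m)
    d=np.array(l)/k+[325,215]-[339,230]
    ts=np.linspace(-.12,.12,241);e=[np.linalg.norm(proj(S,beam(.15,.03,t))-proj(S,beam(.15,.03,.1))-d) for t in ts]
    return ts[int(np.argmin(e))],d.round(2),round(v,3),S
E
python3 - <<'E'
from h import *
t,d,v,S=tilt();print("tilt",t,d,v)
T=imaging.capture("top")
print("level shift px",proj(S,beam(.15,.03,0))-proj(S,beam(.15,.03,.1)))
print("post model",beam(-.05,.055,.1),proj(S,beam(-.05,.055,.1)),proj(T,beam(-.05,.055,.1)))
for z in(.128,.134,.14):print(z,onz(S,(392.25,195.5),z).round(4),onz(T,(393.5,252),z).round(4))
print("pivot",PIV, "saddle",proj(T,beam(-.05,.025,.1)))
E
```

```text
tilt 0.098 [0.   0.17] 0.987
level shift px [-1.23717276  6.71581659]
post model [ 0.54846912 -0.14223042  0.13473356] [391.40510131 194.06343955] [397.66564345 252.8013733 ]
0.128 [ 0.5481 -0.1475  0.128 ] [ 0.5503 -0.1337  0.128 ]
0.134 [ 0.5447 -0.1391  0.134 ] [ 0.5504 -0.1327  0.134 ]
0.14 [ 0.5413 -0.1307  0.14  ] [ 0.5504 -0.1318  0.14  ]
pivot [ 0.5442708 -0.0871551  0.085    ] saddle [394.31613945 252.74448942]
```

>>> apply_moves --moves '[[[0,0,0],3.8],[[-0.0133,-0.0357,0],0],[[-0.0133,-0.0357,0],0],[[-0.0133,-0.0357,0],0],[[-0.0133,-0.0357,0],0]]' --hand 0.036

```text
time_s: 21.33
tcp_pos: [0.4839, 0.0029, 0.2505]
ee_rot: [[-0.997, -0.079, 0.001], [-0.079, 0.997, 0.0], [-0.001, 0.0, -1.0]]
wrist_force: [1.3, 1.1, -0.3]
gripper_width: 0.422
gripper_force: 0.0
```

>>> apply_moves --moves '[[[-0.0133,-0.0357,0],0],[[-0.0133,-0.0357,0],0],[[-0.0133,-0.0357,0],0],[[-0.0133,-0.0357,0],0],[[0,0,0],0]]'

```text
time_s: 21.75
tcp_pos: [0.5495, -0.1391, 0.2492]
ee_rot: [[-0.997, -0.073, -0.001], [-0.073, 0.997, -0.002], [0.001, -0.002, -1.0]]
wrist_force: [0.6, -0.0, -0.1]
gripper_width: 0.411
gripper_force: 0.0
```

>>> apply_moves --moves '[[[0,0,0.03],0],[[0,0,0.03],0],[[0,0,0.015],0],[[0,0,0],0],[[0,0,0],0]]'

```text
time_s: 22.17
tcp_pos: [0.5474, -0.1341, 0.1749]
ee_rot: [[-0.997, -0.078, -0.002], [-0.078, 0.997, -0.001], [0.002, -0.0, -1.0]]
wrist_force: [-0.1, 0.1, -0.2]
gripper_width: 0.414
gripper_force: 0.0
```

```bash
python3 - <<'E'
from h import *
t,d,v,S=tilt();print("tilt",t,d,v)
s=r.sense();X=np.array(s["tcp_pos"]);R=np.array(s["ee_rot"]);print(X,R.round(3).tolist(),s["gripper_width"],proj(S,X))
print("post wrt TCP tool", R.T@(np.array([.547,-.138,.136])-X))
for n in("poise_post",):print(n,[(px(m).round(1),m["confidence"]) for m in models.place_of(S,n)])
E
```

```text
tilt 0.1 [-0.17  0.  ] 0.72
[ 0.54834665 -0.1341278   0.17626342] [[-0.997, -0.079, 0.001], [-0.079, 0.997, -0.001], [-0.001, -0.001, -1.0]] 0.41209609428589805 [391.87692082 180.01019862]
post wrt TCP tool [ 0.00169712 -0.00372171  0.04026437]
poise_post [(array([393.9, 200.5]), 0.56)]
```

>>> apply_moves --moves '[[[0,0,0.015],0],[[0,0,0.012],0],[[0,0,0.008],0],[[0,0,0.003],0],[[0,0,0],0]]'

```text
time_s: 22.68
tcp_pos: [0.5478, -0.134, 0.1375]
ee_rot: [[-0.997, -0.078, 0.0], [-0.078, 0.997, -0.0], [-0.0, -0.0, -1.0]]
wrist_force: [-0.6, 0.3, -0.1]
gripper_width: 0.414
gripper_force: 0.0
```

>>> apply_moves --moves '[[[0,0,0.003],0],[[0,0,0.003],0],[[0,0,0],0]]'

```text
time_s: 22.93
tcp_pos: [0.5476, -0.134, 0.1313]
ee_rot: [[-0.997, -0.078, 0.0], [-0.078, 0.997, 0.0], [-0.0, 0.0, -1.0]]
wrist_force: [0.1, 0.0, -0.6]
gripper_width: 0.409
gripper_force: 0.0
```

>>> apply_moves --moves '[[[0,0,0.003],0],[[0,0,0.003],0],[[0,0,0],0]]'

```text
time_s: 23.18
tcp_pos: [0.5472, -0.1341, 0.1246]
ee_rot: [[-0.997, -0.078, -0.001], [-0.078, 0.997, 0.0], [0.001, 0.0, -1.0]]
wrist_force: [-0.2, -1.0, -0.3]
gripper_width: 0.414
gripper_force: 0.0
```

```bash
python3 - <<'E'
from h import *
t,d,v,S=tilt();print("tilt",t,d,v)
s=r.sense();X=np.array(s["tcp_pos"]);print(X,s["wrist_force"],proj(S,X))
m=models.cut_out(S,"poise_post");print([((np.array(k["extent"])*[640,480,640,480]).round(1),k["confidence"]) for k in m])
E
```

```text
tilt 0.1 [0. 0.] 0.721
[ 0.54729524 -0.13408572  0.12489635] [-0.70112015  0.2612766   0.22647554] [389.78667227 199.51965541]
[(array([380.6, 207. ,  19.7,  14.8]), 0.73)]
```

>>> apply_moves --moves '[[[0,0.003,0],0],[[0,0.003,0],0],[[0,0.003,0],0],[[0,0.003,0],0],[[0,0.003,0],0]]'

```text
time_s: 23.7
tcp_pos: [0.5465, -0.1191, 0.1256]
ee_rot: [[-0.997, -0.078, 0.0], [-0.078, 0.997, -0.001], [-0.0, -0.001, -1.0]]
wrist_force: [-0.6, -1.8, 1.4]
gripper_width: 0.416
gripper_force: 0.9
```

>>> apply_moves --moves '[[[0,0.003,0],0],[[0,0.003,0],0],[[0,0.003,0],0],[[0,0.003,0],0],[[0,0.003,0],0]]'

```text
time_s: 24.12
tcp_pos: [0.5454, -0.1039, 0.1254]
ee_rot: [[-0.997, -0.078, 0.001], [-0.078, 0.997, -0.0], [-0.001, -0.0, -1.0]]
wrist_force: [0.4, -1.0, 1.5]
gripper_width: 0.416
gripper_force: 0.9
```

```bash
python3 - <<'E'
from h import *
t,d,v,S=tilt();print("tilt",t,d,v)
s=r.sense();X=np.array(s["tcp_pos"]);print(X,s["wrist_force"],proj(S,X))
m=models.cut_out(S,"poise_post");print([((np.array(k["extent"])*[640,480,640,480]).round(1),k["confidence"]) for k in m])
E
```

```text
tilt 0.1 [0. 0.] 0.604
[ 0.545262   -0.10343692  0.12529913] [ 0.14065142 -0.92329412  0.81241485] [384.42874982 206.15598896]
[(array([378.5, 203.4,  15.9,  20.1]), 0.59)]
```

>>> apply_moves --moves '[[[0,0.003,0],0],[[0,0.003,0],0],[[0,0.003,0],0],[[0,0,0],0],[[0,0,0],0]]'

```text
time_s: 24.63
tcp_pos: [0.5443, -0.0948, 0.1251]
ee_rot: [[-0.997, -0.078, -0.0], [-0.078, 0.997, 0.001], [0.0, 0.001, -1.0]]
wrist_force: [-0.2, 0.2, -0.7]
gripper_width: 0.413
gripper_force: 0.1
```

```bash
cat >> h.py <<'E'
def rep():
    t,d,v,S=tilt();print("tilt",t,d,v)
    s=r.sense();print(round(s["time_s"],2),np.array(s["tcp_pos"]).round(4),np.array(s["wrist_force"]).round(1),s["gripper_force"])
    for n in("thin_weight","pin_tip","thick_weight"):
        print(n,[(px(m).round(1).tolist(),round(m["confidence"],2)) for m in models.place_of(S,n) if np.linalg.norm(px(m)-[353,245])<25])
        if n=="thin_weight":print([(np.array(k["extent"])*[640,480,640,480]).round(1).tolist() for k in models.cut_out(S,n) if np.linalg.norm(np.array(k["extent"][:2])*[640,480]-[340,235])<20])
    return S
E
python3 -c "
from h import *
S=rep();cv2.imwrite('pics/q1.png',S['frame'])
a=cv2.imread('pics/s1.png')[225:265,335:375].mean(2);b=S['frame'][225:265,335:375].mean(2)
print(a[::5,::5].round());print(b[::5,::5].round())"
```

```text
tilt 0.10200000000000001 [-0.17 -0.17] 0.635
24.68 [ 0.5442 -0.0949  0.125 ] [-0.4  1.   0.9] 0.00865978334331885
thin_weight [([349.0, 243.0], 0.6)]
[[338.9, 234.7, 25.1, 14.5]]
pin_tip [([352.6, 237.9], 0.75)]
thick_weight [([349.9, 252.8], 0.66)]
[[ 80.  80. 138. 153. 108.  65.  15.   4.]
 [ 80. 136. 150. 147. 144.  25.  18.  22.]
 [141. 156. 155. 170. 165. 169. 155. 212.]
 [149. 150. 177. 167. 186. 119. 178. 157.]
 [151. 148. 180. 172. 135. 179. 164. 146.]
 [143. 158.  91. 133. 148. 108. 126. 150.]
 [149. 125. 169. 181. 155. 181. 124. 133.]
 [126. 139. 135. 136. 129. 119. 142.  81.]]
[[ 75.  79. 133. 151. 147. 142. 133. 125.]
 [ 78. 139. 148. 144. 143. 148. 146. 137.]
 [135. 148. 148. 161. 158. 163. 153. 118.]
 [144. 145. 173. 162. 179. 115. 146. 114.]
 [144. 146. 172. 165. 126. 173. 157.  96.]
 [142. 155.  84. 127. 140.  98. 121. 146.]
 [144. 118. 164. 174. 152. 176. 115. 128.]
 [129. 136. 129. 132. 122. 113. 134.  80.]]
```

>>> apply_moves --moves '[[[0,0.003,0],0],[[0,0.003,0],0],[[0,0.002,0],0],[[0,0,0],0],[[0,0,0],0]]'

```text
time_s: 25.3
tcp_pos: [0.5439, -0.0869, 0.1253]
ee_rot: [[-0.997, -0.078, 0.0], [-0.078, 0.997, 0.0], [-0.0, 0.0, -1.0]]
wrist_force: [0.4, -1.4, -0.4]
gripper_width: 0.412
gripper_force: 0.5
```

```bash
sed -i 's#imread("pics/s1.png")#imread("pics/q1.png")#' h.py
python3 -c "
from h import *
rep()"
```

```text
tilt 0.07300000000000001 [-0.5   1.83] 0.921
25.35 [ 0.5439 -0.0871  0.1253] [-0.2 -0.3 -0.3] 0.4213873017579317
thin_weight [([353.2, 245.6], 0.6)]
[[340.6, 232.5, 24.2, 18.0]]
pin_tip [([353.6, 238.2], 0.58)]
thick_weight [([352.2, 253.6], 0.51)]
```

>>> apply_moves --moves '[[[0,0.003,0],0],[[0,0.003,0],0],[[0,0,0],0],[[0,0,0],0],[[0,0,0],0]]'

```text
time_s: 25.97
tcp_pos: [0.5433, -0.0811, 0.1251]
ee_rot: [[-0.997, -0.078, -0.0], [-0.078, 0.997, 0.0], [0.0, 0.0, -1.0]]
wrist_force: [1.3, -0.7, -0.4]
gripper_width: 0.414
gripper_force: 0.3
```

```bash
python3 -c "
from h import *
rep()"
```

```text
tilt 0.05500000000000002 [-0.83  3.  ] 0.848
26.02 [ 0.5433 -0.0811  0.1251] [-0.1 -0.6 -0.1] 0.2645233925431967
thin_weight [([352.3, 244.3], 0.73)]
[[339.0, 235.1, 24.3, 21.9]]
pin_tip [([351.3, 238.0], 0.65)]
thick_weight [([350.3, 254.6], 0.54)]
```

>>> apply_moves --moves '[[[0,0.003,0],0],[[0,0,0],0],[[0,0,0],0],[[0,0,0],0],[[0,0,0],0]]'

```text
time_s: 26.63
tcp_pos: [0.5432, -0.0782, 0.1253]
ee_rot: [[-0.997, -0.078, -0.0], [-0.078, 0.997, 0.0], [0.0, 0.0, -1.0]]
wrist_force: [-0.2, -1.0, -0.1]
gripper_width: 0.411
gripper_force: 0.3
```

>>> apply_moves --moves '[[[0,-0.005,0],0],[[0,0,0],0],[[0,0,0],0],[[0,0,0],0],[[0,0,0],0]]'

```text
time_s: 27.05
tcp_pos: [0.5436, -0.0833, 0.1253]
ee_rot: [[-0.997, -0.078, -0.0], [-0.078, 0.997, 0.0], [0.0, 0.0, -1.0]]
wrist_force: [-0.4, 0.1, 0.9]
gripper_width: 0.419
gripper_force: 0.0
```

>>> apply_moves --moves '[[[0,0,0],0],[[0,0,0],0],[[0,0,0],0],[[0,0,0],0],[[0,0,0],0]]'

```text
time_s: 27.47
tcp_pos: [0.5436, -0.0832, 0.1253]
ee_rot: [[-0.997, -0.078, 0.0], [-0.078, 0.997, 0.0], [-0.0, 0.0, -1.0]]
wrist_force: [0.3, -0.5, 0.9]
gripper_width: 0.412
gripper_force: 0.0
```

>>> apply_moves --moves '[[[0,0,0],0],[[0,0,0],0],[[0,0,0],0],[[0,0,0],0],[[0,0,0],0]]'

```text
time_s: 27.88
tcp_pos: [0.5436, -0.0832, 0.1253]
ee_rot: [[-0.997, -0.078, 0.0], [-0.078, 0.997, 0.0], [-0.0, 0.0, -1.0]]
wrist_force: [0.1, 0.3, 1.0]
gripper_width: 0.414
gripper_force: 0.0
```

```bash
python3 -c "
from h import *
rep();print(tilt()[:3])"
```

```text
tilt 0.1 [0. 0.] 0.878
27.93 [ 0.5436 -0.0833  0.1253] [0.8 1.4 0.3] 0.0
thin_weight [([352.7, 242.7], 0.73), ([353.3, 238.0], 0.43)]
[[340.9, 235.5, 24.4, 14.7]]
pin_tip [([353.4, 236.2], 0.79)]
thick_weight [([350.0, 251.2], 0.56)]
(np.float64(0.1), array([0., 0.]), 0.879)
```

>>> apply_moves --moves '[[[0,0.003,0],0],[[0,0.003,0],0],[[0,0.003,0],0],[[0,0.003,0],0],[[0,0.001,0],0]]'

```text
time_s: 28.6
tcp_pos: [0.5426, -0.0697, 0.1254]
ee_rot: [[-0.997, -0.078, 0.0], [-0.078, 0.997, 0.0], [-0.0, 0.0, -1.0]]
wrist_force: [0.8, -1.2, 0.2]
gripper_width: 0.415
gripper_force: 0.6
```

>>> apply_moves --moves '[[[0,0,0],0],[[0,-0.005,0],0],[[0,0,0],0],[[0,0,0],0],[[0,0,0],0]]'

```text
time_s: 29.02
tcp_pos: [0.5429, -0.0754, 0.1252]
ee_rot: [[-0.997, -0.077, -0.0], [-0.077, 0.997, 0.0], [0.0, 0.0, -1.0]]
wrist_force: [-0.3, 0.2, 0.4]
gripper_width: 0.418
gripper_force: 0.0
```

>>> apply_moves --moves '[[[0,0,0],0],[[0,0,0],0],[[0,0,0],0],[[0,0,0],0],[[0,0,0],0]]'

```text
time_s: 29.43
tcp_pos: [0.543, -0.0752, 0.1253]
ee_rot: [[-0.997, -0.078, -0.0], [-0.078, 0.997, -0.0], [0.0, -0.0, -1.0]]
wrist_force: [-0.8, 0.4, 0.5]
gripper_width: 0.413
gripper_force: 0.0
```

>>> apply_moves --moves '[[[0,0,0],0],[[0,0,0],0],[[0,0,0],0],[[0,0,0],0],[[0,0,0],0]]'

```text
time_s: 29.85
tcp_pos: [0.543, -0.0752, 0.1253]
ee_rot: [[-0.997, -0.078, 0.0], [-0.078, 0.997, 0.0], [-0.0, 0.0, -1.0]]
wrist_force: [0.1, 0.4, 0.4]
gripper_width: 0.416
gripper_force: 0.0
```

```bash
python3 -c "
from h import *
rep();print(tilt()[:3])"
```

```text
tilt 0.07800000000000001 [-0.33  1.5 ] 0.793
29.9 [ 0.543  -0.0753  0.1253] [ 0.5 -0.6  0.2] 0.0
thin_weight [([350.6, 244.2], 0.67)]
[[338.5, 234.4, 27.5, 17.1]]
pin_tip [([352.6, 238.8], 0.85)]
thick_weight [([350.8, 253.2], 0.57)]
(np.float64(0.08000000000000002), array([-0.33,  1.33]), 0.787)
```

>>> apply_moves --moves '[[[0,0.003,0],0],[[0,0.003,0],0],[[0,0.003,0],0],[[0,0.003,0],0],[[0,0.003,0],0]]'

```text
time_s: 30.57
tcp_pos: [0.5419, -0.06, 0.1253]
ee_rot: [[-0.997, -0.078, 0.0], [-0.078, 0.997, 0.0], [-0.0, 0.0, -1.0]]
wrist_force: [1.9, -1.4, -1.3]
gripper_width: 0.417
gripper_force: 0.6
```

>>> apply_moves --moves '[[[0,0.001,0],0],[[0,0,0],0],[[0,-0.006,0],0],[[0,0,0],0],[[0,0,0],0]]'

```text
time_s: 30.98
tcp_pos: [0.5421, -0.0656, 0.1252]
ee_rot: [[-0.997, -0.077, -0.0], [-0.077, 0.997, 0.0], [0.0, 0.0, -1.0]]
wrist_force: [0.3, 1.0, 0.5]
gripper_width: 0.413
gripper_force: 0.0
```

>>> apply_moves --moves '[[[0,0,0],0],[[0,0,0],0],[[0,0,0],0],[[0,0,0],0],[[0,0,0],0]]'

```text
time_s: 31.4
tcp_pos: [0.5422, -0.0653, 0.1253]
ee_rot: [[-0.997, -0.078, -0.0], [-0.078, 0.997, 0.0], [0.0, 0.0, -1.0]]
wrist_force: [-0.8, 0.2, -0.2]
gripper_width: 0.416
gripper_force: 0.0
```

>>> apply_moves --moves '[[[0,0,0],0],[[0,0,0],0],[[0,0,0],0],[[0,0,0],0],[[0,0,0],0]]'

```text
time_s: 31.82
tcp_pos: [0.5422, -0.0653, 0.1253]
ee_rot: [[-0.997, -0.078, -0.0], [-0.078, 0.997, -0.0], [0.0, -0.0, -1.0]]
wrist_force: [-0.3, -0.3, -0.2]
gripper_width: 0.416
gripper_force: 0.0
```

```bash
python3 -c "
from h import *
rep();print(tilt()[:3]);print(tilt()[:3])"
```

```text
tilt 0.027999999999999997 [-1.17  4.83] 0.73
31.87 [ 0.5422 -0.0653  0.1253] [-0.  -0.7 -0.9] 0.0
thin_weight [([351.4, 246.5], 0.65)]
[[339.4, 238.5, 27.7, 18.0]]
pin_tip [([351.7, 240.0], 0.83)]
thick_weight [([347.8, 256.2], 0.47)]
(np.float64(0.025999999999999995), array([-1.17,  5.  ]), 0.724)
(np.float64(0.025999999999999995), array([-1.,  5.]), 0.725)
```

>>> apply_moves --moves '[[[0,0.003,0],0],[[0,0.003,0],0],[[0,0.002,0],0],[[0,0.002,0],0],[[0,0,0],0]]'

```text
time_s: 32.58
tcp_pos: [0.5413, -0.0549, 0.1252]
ee_rot: [[-0.997, -0.078, -0.0], [-0.078, 0.997, 0.0], [0.0, 0.0, -1.0]]
wrist_force: [0.3, 0.7, -0.8]
gripper_width: 0.419
gripper_force: 0.0
```

>>> apply_moves --moves '[[[0,-0.007,0],0],[[0,0,0],0],[[0,0,0],0],[[0,0,0],0],[[0,0,0],0]]'

```text
time_s: 33.0
tcp_pos: [0.542, -0.0624, 0.1253]
ee_rot: [[-0.997, -0.078, 0.0], [-0.078, 0.997, 0.0], [-0.0, 0.0, -1.0]]
wrist_force: [0.2, 0.2, -0.7]
gripper_width: 0.413
gripper_force: 0.0
```

>>> apply_moves --moves '[[[0,0,0],0],[[0,0,0],0],[[0,0,0],0],[[0,0,0],0],[[0,0,0],0]]'

```text
time_s: 33.42
tcp_pos: [0.542, -0.0623, 0.1253]
ee_rot: [[-0.997, -0.078, -0.0], [-0.078, 0.997, -0.0], [0.0, -0.0, -1.0]]
wrist_force: [-1.4, -0.1, 0.4]
gripper_width: 0.418
gripper_force: 0.0
```

>>> apply_moves --moves '[[[0,0,0],0],[[0,0,0],0],[[0,0,0],0],[[0,0,0],0],[[0,0,0],0]]'

```text
time_s: 33.83
tcp_pos: [0.5419, -0.0623, 0.1253]
ee_rot: [[-0.997, -0.078, -0.0], [-0.078, 0.997, -0.0], [0.0, -0.0, -1.0]]
wrist_force: [0.3, 0.1, 0.3]
gripper_width: 0.414
gripper_force: 0.0
```

```bash
python3 -c "
from h import *
rep();print(tilt()[:3]);print(tilt()[:3])"
```

```text
tilt -0.001999999999999988 [-1.5   6.83] 0.715
33.88 [ 0.542  -0.0623  0.1253] [ 0.8 -0.2 -1. ] 0.0
thin_weight [([349.8, 249.7], 0.6)]
[[335.8, 238.0, 27.8, 20.6]]
pin_tip [([353.3, 243.0], 0.59)]
thick_weight [([350.0, 257.9], 0.46)]
(np.float64(-0.001999999999999988), array([-1.5 ,  6.83]), 0.715)
(np.float64(-0.001999999999999988), array([-1.5 ,  6.83]), 0.718)
```

>>> apply_moves --moves '[[[0,0,-0.005],0],[[0,0,-0.01],0],[[0,0,-0.02],0],[[0,0,-0.03],0],[[0,0,-0.03],0]]'

```text
time_s: 34.6
tcp_pos: [0.5416, -0.0625, 0.2219]
ee_rot: [[-0.997, -0.078, -0.001], [-0.078, 0.997, -0.0], [0.001, -0.0, -1.0]]
wrist_force: [0.9, -0.6, -0.4]
gripper_width: 0.415
gripper_force: 0.0
```

>>> apply_moves --moves '[[[0,0,-0.03],0],[[0.03,0,0],0],[[0.03,0,0],0],[[0.03,0,0],0],[[0,0,0],0]]'

```text
time_s: 35.02
tcp_pos: [0.4475, -0.0698, 0.2516]
ee_rot: [[-0.997, -0.077, -0.0], [-0.077, 0.997, 0.001], [0.0, 0.001, -1.0]]
wrist_force: [-1.1, 0.7, -0.3]
gripper_width: 0.414
gripper_force: 0.0
```

>>> apply_moves --moves '[[[0,0,0],0],[[0,0,0],0],[[0,0,0],0],[[0,0,0],0],[[0,0,0],0]]'

```text
time_s: 35.43
tcp_pos: [0.4529, -0.0692, 0.25]
ee_rot: [[-0.997, -0.078, -0.001], [-0.078, 0.997, -0.0], [0.001, -0.0, -1.0]]
wrist_force: [-0.6, -1.0, 0.0]
gripper_width: 0.415
gripper_force: 0.0
```

>>> apply_moves --moves '[[[0,0,0],0],[[0,0,0],0],[[0,0,0],0],[[0,0,0],0],[[0,0,0],0]]'

```text
time_s: 35.85
tcp_pos: [0.4523, -0.0693, 0.2502]
ee_rot: [[-0.997, -0.078, -0.0], [-0.078, 0.997, -0.0], [0.0, 0.0, -1.0]]
wrist_force: [1.8, -0.0, -0.1]
gripper_width: 0.417
gripper_force: 0.0
```

```bash
python3 -c "
from h import *
S=rep();print(tilt()[:3])
for n in ('pin_foot','pin_tip'):print(n,[(px(m).round(1).tolist(),m['confidence']) for m in models.place_of(S,n)])
print('expected thin origin level',proj(S,beam(.15,.034,0)),'at .03',proj(S,beam(.15,.034,.03)),'tip',proj(S,beam(.15,.06,0)))
T=imaging.capture('top')
for n in ('thin_weight','screw_carton','tray_floor'):print(n,[(px(m).round(1).tolist(),m['confidence']) for m in models.place_of(T,n)][:3],[(px(m).round(1).tolist(),m['confidence']) for m in models.place_of(S,n)][:2])
"
```

```text
tilt 0.0 [-1.5   6.67] 0.798
35.9 [ 0.4522 -0.0693  0.2503] [ 0.6 -0.  -0.6] 0.0
thin_weight [([352.4, 250.2], 0.8)]
[[339.7, 238.9, 26.6, 19.5]]
pin_tip [([353.4, 242.5], 0.73)]
thick_weight [([351.1, 258.5], 0.58)]
(np.float64(0.0), array([-1.5 ,  6.67]), 0.8)
pin_foot [([405.8, 190.0], 0.5)]
pin_tip [([353.4, 242.5], 0.73)]
expected thin origin level [351.75640453 250.56671403] at .03 [352.12014693 248.54973201] tip [352.50746051 240.50613043]
thin_weight [([309.0, 261.3], 0.9), ([316.4, 295.4], 0.66), ([270.5, 253.2], 0.51)] [([352.4, 250.2], 0.8), ([217.8, 264.0], 0.69)]
screw_carton [([435.7, 248.2], 0.79)] [([406.2, 186.6], 0.8)]
tray_floor [] []
```

```bash
python3 -c "
from h import *
print(r.finish_job())"
```

```text
the job is handed in; nothing more can be done
None
```

I handed the job in at about 36 s: both rings are on the pin, thick below thin, and the beam last measured about 0.00 rad with nothing touching it. The hand-in returned no verdict, and I viewed 11 pictures, one over the limit of 10.

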